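Push the keyed die collar home on the loaded clay extruder

TASK

One of the two upright clay extruders has a die disc in its mouth, the other is shut with a wooden plug. Fit the knurled collar right way up on the one with the die, turn it until the hidden keyways inside it drop over the pins, and push it fully home against the spring. Finish while still holding it pushed home (it springs back up if let go), and leave everything else on the table where it is.

Things in the scene. Friction and masses are not known exactly. Their poses are not given: they have to be found in the camera images.
- collar_mid (a point): centre of the knurled steel collar, 20 above its underside: a ring 57 across, 40 high, 0.15 kg (all sizes in mm), loose on the table, right way up. Bore 36, 30 deep from below; a lip 10 thick above has a 22 hole. Three keyways 120 degrees apart, each about 10 wide, 6 deep, run inside from the underside up to the lip, unseen from above. This point's axes do not tell how they lie to the pins
- die_top (a point): centre of the upper face of the die: steel disc 27 across, 4 thick, with a star opening, fixed in the mouth of either extruder; its face is 116 above the table. The collar is home when its lip lies on this face: underside 30 below it, centre 10 below it. Should it stick part-way (a keyway side binding on a pin), a few degrees of turn either way free it
- plug_top (a point): top of the wooden dust plug, 30 across, 41 tall, fixed in the mouth of the other extruder; the collar does not fit over it
- barrel_a_mouth (a point): centre of the rim of the left (+y) extruder, fixed, 112 above the table. Foot 88 across, barrel at most 62 across and 80 tall; on it a spigot 32 across, from 80 to 112, the top 4 tapered to 27. Three pins 120 degrees apart, 5 wide, 6 high, stick out to 22 from the axis, tops 100 above the table, at any bearing, unrelated to this point's axes. A sprung plate rings the spigot, its top at 93
- barrel_b_mouth (a point): the same on the right (-y) extruder, built alike. A collar whose keyways miss the pins rests on them, 14 above home; turned at most 120 degrees either way under a light push (5 N) it drops once within about 5 degrees of true. After 7 of the drop it meets the sprung plate, which pushes back with 3 N, rising to 7 N at home, and lifts it again if released
- bowl_big_mid (a point): bystander: large unfired clay bowl, 110 across, 60 high; point 30 above its foot
- bowl_small_mid (a point): bystander: small unfired clay bowl, 84 across, 50 high; point 25 above its foot
- bowl_side_mid (a point): bystander: unfired clay bowl, 90 across, 55 high; point 27 above its foot
- spacer_mid (a point): bystander: flat smooth aluminium ring lying on the table, 68 across, 48 bore, 12 high (not the collar); point at its centre
- clay_stub_center (a point): bystander: short round bar of clay, 40 diameter, 90 long, lying; point at its centre
- spatula_grip (a point): bystander: spatula with a wooden handle, lying; point on its handle
Mind the look-alikes: they are no part of the job. Leave any pink, purple or red look-alike of the part that bears collar_mid alone.

How it is judged (in metres and radians):
At the end, for the whole second after the job is handed in: The collar is on the extruder with the die, upright and centred within 4 mm, its lip within 2 mm of the die's face (pushed home against the spring), at rest, and the fingers are still pressing on it with more than 2 N (horizontal distance between collar_mid and die_top below 0.004 m and z of collar_mid in the frame of die_top between -0.013 and -0.008 m and angle between collar_mid's own z axis and vertical below 0.12 rad and contact force between the fingers and collar above 2 N and linear speed of collar below 0.02 m/s); the arm keeps its last pose, push and grip.
It fails at once if something else on the table is shifted by more than 40 mm (distance of any of bowl_big_mid, bowl_small_mid, bowl_side_mid, spacer_mid, clay_stub_center, spatula_grip from where it was at the start of the episode above 0.04 m).
It also fails if it takes over 54 s, if anything falls off the work surface, if the arm or the gripper's body presses on something with over 40 N, if the wrist force passes 120 N, or if a joint passes its speed limit or range.

ROBOT

A 6-joint arm with a two-finger parallel gripper is mounted at the origin on the work surface. World frame = base frame: x ahead of the robot, y to its left, z up, the work surface at z = 0. Lengths are in mm, angles in rad, forces in N, time in s.
With the tool pointing down it reaches from about 325 to 775 mm from the base axis. Payload 9.3 kg.
Tool frame: the origin (TCP) lies at the very end of the fingers, on their centre line; the grasp point (between the pads) lies 19 mm behind it (arm.tcp_to_grasp is the distance from the TCP to the grasp point, in mm); x points along the fingers, y is the direction in which the jaws open and shut, and the axes are right-handed (so a half turn about x gives the same grasp; the last joint's range is limited). The gripper opens to 85 mm and grips with 20 to 120 N. Pads are 22 mm wide; open, the fingers measure 114 mm over their backs; the gripper's body (76 mm by 85 mm) begins 54 mm behind the grasp point. The pads swing forward as they close: fully open they stand 13 mm farther back than shut.
Start: joints at [-1.255, 0.259, 0.021, 1.334, 0, 1.418], TCP at [248.492, -490.661, 231.279] pointing down, gripper open.
Joint ranges: [-3.04, 3.04], [-0.91, 1.82], [-1.04, 1.36], [-1.92, 1.95], [-1.52, 1.45], [-3.14, 3.14]. Speed limits (rad/s): [2.22, 2.22, 2.79, 3.14, 3.14, 3.14].

INTERFACE

Orientations are given as a rotation vector (axis times angle).
In Python, from workcell import arm gives the robot as it stands.
- The arm moves only by the shell command python3 -m jog 'ROWS' [FORCE]. ROWS is JSON, a list of rows, each a list of 3 entries, a list of its own where there are three numbers: the turn, a rotation vector about the tool's x, y, z in degrees, then the shift along the tool's x, y, z in cm, then the finger opening in cm, from 0 to 8.54. A call has 1 to 12 rows; each row shifts and turns the commanded pose from where the row before left it, along the tool's axes as they then stand; what a row does not reach is not made up. A row lasts 1/8 s, in which the tool goes at most 62.5 mm and 10.7 degrees, less where a joint would pass 70% of its speed; a pose out of reach is approached as far as the arm can. A call with a gripper value outside its range is refused whole. The fingers move at their own pace and stop on an object; FORCE is the grip in N (left out, the last holds). Time passes only in rows, so rows that do not move let the fingers close. It gives the time, the measured TCP pose, the force and the opening at its end, in the units of the state.
- arm.get_state(): the state, without advancing time (a new reading comes with each control period).
- arm.camera(name): name is "scene" or "top" or "wrist"; returns a dict with "color" (400x640x3 uint8, red, green, blue), "mtx" (3x3 intrinsics, pixels), "k1" (the pictures are not rectified: a ray, as slopes to the right and down, at radius r is drawn at 1 + k1 r^2 times it, then the intrinsics apply), "camera_from_world" (4x4, takes a point from world to camera coordinates). Camera axes: x right, y down, z forward; pixel columns grow to the right and rows downward; lengths in mm; the calibration is good to about 2 mm. A picture is of the moment at which its call begins. There is no depth.
- arm.job_done(): hands the job in, once; it reports no verdict.
The state is a dict: "clock": time; "qpos": joint angles; "qvel": joint speeds; "tau": joint torques, N m; "position": TCP position; "tcp_rot": TCP orientation; "force": force on the tool from outside, world axes, zero at the start; "moment": the same for the moment, N m; "finger_gap": opening from 0.0 (shut) to 1.0 (fully open).
Only numpy, scipy, OpenCV 4.12 (cv2) and the standard library are available. Lean on these libraries where they do the work, as an engineer would, in place of code of your own. Each camera call takes 0.05 s, during which the arm holds its last target.

## Working session

There is one attempt and no reset: what is moved stays moved. The work goes in short steps, Python scripts to look and compute and a shell command to move; the robot and the scene stay as the last step left them, time stands still between calls to the robot, and variables do not carry over. Pictures are saved under pics/ and viewed, and the job is handed in when it is done.

```bash
mkdir -p pics; ls; cat > h.py <<'E'
import numpy as np, cv2
from workcell import arm
def shot(n,f):
    c=arm.camera(n); cv2.imwrite('pics/'+f+'.png',cv2.cvtColor(c['color'],cv2.COLOR_RGB2BGR))
    np.savez('pics/'+f+'.npz',**{k:c[k] for k in('color','mtx','k1','camera_from_world')}); return c
def load(f): return dict(np.load('pics/'+f+'.npz'))
def ray(c,uv):
    K=np.array(c['mtx']);d=cv2.undistortPoints(np.array([[uv]],float),K,np.array([float(c['k1']),0,0,0]))[0,0] 
    # note cv2: distorted = x(1+k1 r^2)
    T=np.array(c['camera_from_world']);R=T[:3,:3]
    return -R.T@T[:3,3], R.T@np.array([d[0],d[1],1])
def onz(c,uv,z):
    o,d=ray(c,uv); return o+d*(z-o[2])/d[2]
def tri(a,b):
    (o1,d1),(o2,d2)=a,b
    A=np.stack([d1,-d2],1);s=np.linalg.lstsq(A,o2-o1,rcond=None)[0]
    p,q=o1+s[0]*d1,o2+s[1]*d2
    return (p+q)/2,np.linalg.norm(p-q)
def proj(c,p):
    T=np.array(c['camera_from_world']);q=T[:3,:3]@np.array(p,float)+T[:3,3];x,y=q[:2]/q[2]
    s=1+float(c['k1'])*(x*x+y*y);K=np.array(c['mtx']);return (K@[x*s,y*s,1])[:2]
E
python3 - <<'E'
from h import *
for n in('scene','top','wrist'):
    c=shot(n,n+'0'); print(n,np.round(c['camera_from_world'],3).tolist(),c['k1'],c['mtx'][0])
s=arm.get_state();print(s)
E
```

```text
pics
scene [[-0.716, 0.698, -0.005, 446.797], [0.467, 0.474, -0.747, -200.04], [-0.519, -0.537, -0.665, 1404.106], [0.0, 0.0, 0.0, 1.0]] -0.07110611800220652 [440.77747488   0.         320.64934521]
top [[0.009, -1.0, -0.015, 12.257], [-0.983, -0.006, -0.184, 609.458], [0.184, 0.016, -0.983, 1083.11], [0.0, 0.0, 0.0, 1.0]] -0.05799406350396984 [444.64789896   0.         316.85249324]
wrist [[0.451, -0.893, -0.002, -549.103], [-0.856, -0.433, 0.284, -35.477], [-0.254, -0.126, -0.959, 380.072], [0.0, 0.0, 0.0, 1.0]] -0.04668867779109953 [310.57529891   0.         322.1789152 ]
{'clock': 0.15, 'qpos': array([-1.25458168e+00,  2.59090548e-01,  2.09764182e-02,  1.33368961e+00,
       -5.41088938e-06,  1.41817238e+00]), 'qvel': array([ 0.00091986, -0.003577  ,  0.00076619,  0.00042937, -0.00249435,
        0.00186919]), 'tau': array([ 3.52593990e-03, -5.55973220e+01,  3.44662213e+01,  1.14097504e-02,
       -5.33625564e-05, -2.73016255e-06]), 'position': array([ 248.44104248, -490.47889129,  230.80587663]), 'tcp_rot': array([ 1.96064837,  0.46925472, -1.96082516]), 'force': array([ 0.12056708,  0.20123645, -0.1170994 ]), 'moment': array([ 0.0192077 , -0.03294273,  0.0241034 ]), 'finger_gap': 1.000864025027973}
```

View pics/scene0.png

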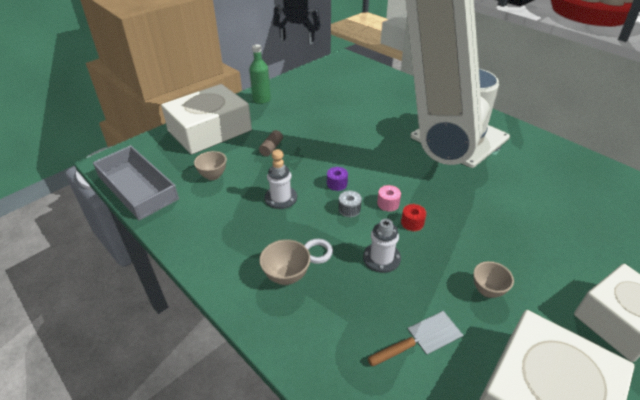

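View pics/top0.png

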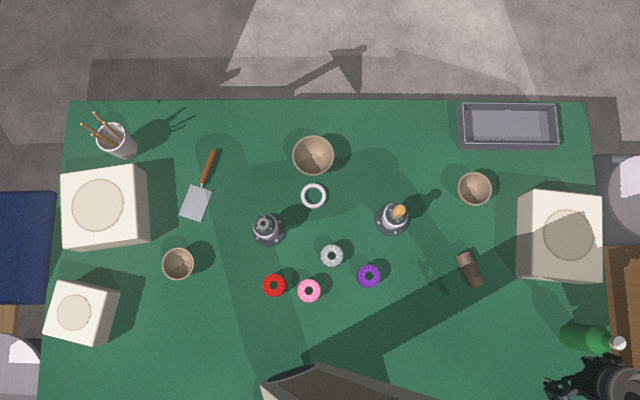

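View pics/wrist0.png

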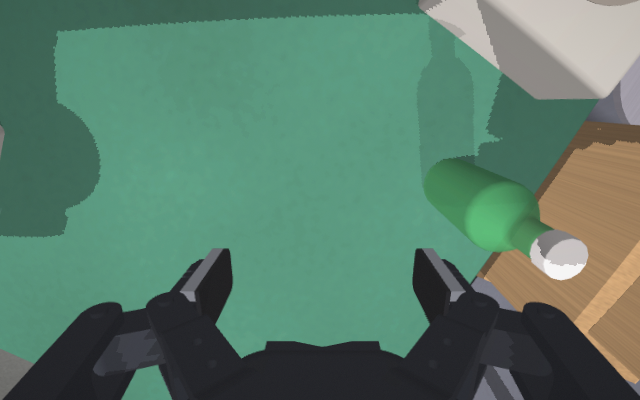

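The grey ring at scene (349,203) / top (331,255) is the candidate collar. Its look-alikes are red at top (274,285), pink (308,290) and purple (369,275), plus the flat white spacer at (313,196). The die extruder looks like top (267,229) / scene (383,243), and the orange plug is at top (397,212). I'll enlarge a crop to confirm, then measure.

```bash
python3 - <<'E'
from h import *
s=load('scene0')['color'];t=load('top0')['color']
a=cv2.resize(s[160:280,320:440],None,fx=3.3,fy=3.3,interpolation=cv2.INTER_CUBIC)
b=cv2.resize(t[185:305,240:360],None,fx=3.3,fy=3.3,interpolation=cv2.INTER_CUBIC)
cv2.imwrite('pics/crop0.png',cv2.cvtColor(np.hstack([a,b]),cv2.COLOR_RGB2BGR))
E
```

```text
(no output)
```

View pics/crop0.png

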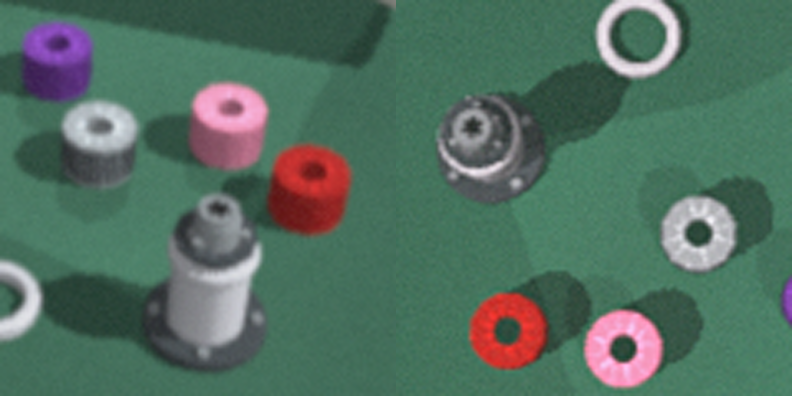

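The crop confirms it: the grey knurled ring is the collar. The star die is in the left (+y) extruder at top (263,223). Next I'll triangulate both.

```bash
python3 - <<'E'
from h import *
s=load('scene0');t=load('top0')
for n,a,b in(('collar',(350.3,197.9),(331.5,255.6)),('die',(386,223.3),(263.3,223.5))):
    p,g=tri(ray(s,a),ray(t,b));print(n,p.round(1),g.round(1),np.hypot(p[0],p[1]).round(), proj(t,p),proj(s,p))
t_=t
print(onz(t,(331.5,255.6),40),onz(s,(350.3,197.9),40),onz(t,(263.3,223.5),116),onz(s,(386,223.3),116))
for n,u,z in(('pink',(308.5,290.5),40),('red',(274,285),40),('purple',(369,275),40),('plug',(399,211),153),('spacer',(313.5,196),12)): print(n,onz(t,u,z).round())
from scipy.spatial.transform import Rotation as R
st=arm.get_state();print(R.from_rotvec(st['tcp_rot']).as_matrix().round(3))
c=load('wrist0');T=c['camera_from_world'];o=-T[:3,:3].T@T[:3,3];m=R.from_rotvec(st['tcp_rot']).as_matrix()
print('cam in tool',m.T@(o-st['position']),(m.T@T[:3,:3].T).round(3))
E
```

```text
collar [498.6 -20.6  35.6] 2.1 499.0 [331.16853924 255.85324268] [349.8876892  197.84145301]
die [568.9 146.7 111. ] 1.8 588.0 [262.99333362 223.70737959] [385.58663229 223.25580452]
[498.88507456 -21.3411968   40.        ] [501.74584261 -16.44592586  40.        ] [568.6581901  145.28081572 116.        ] [572.61581135 150.29033029 116.        ]
pink [410.  36.  40.]
red [423. 124.  40.]
purple [ 450. -117.   40.]
plug [ 594. -177.  153.]
spacer [661.  27.  12.]
[[-0.     0.452 -0.892]
 [ 0.001 -0.892 -0.452]
 [-1.    -0.001 -0.   ]]
cam in tool [-1.42491850e+02  4.10186654e-02 -7.33230300e+01] [[ 0.001 -0.284  0.959]
 [ 1.    -0.001 -0.001]
 [ 0.001  0.959  0.284]]
```

```bash
python3 -m jog '[[[-10,0,0],[0,0,0],8.5],[[-10,0,0],[0,0,0],8.5],[[-10,0,0],[0,0,0],8.5],[[-10,0,0],[0,0,0],8.5],[[-10,0,0],[0,0,0],8.5],[[-10,0,0],[0,0,0],8.5],[[-10,0,0],[0,0,0],8.5],[[-10,0,0],[0,0,0],8.5],[[-10,0,0],[0,0,0],8.5],[[-10,0,0],[0,0,0],8.5],[[-7,0,0],[0,0,0],8.5]]' 60
cat >> h.py <<'E'
from scipy.spatial.transform import Rotation as Ro
def goto(p):
    s=arm.get_state();m=Ro.from_rotvec(s['tcp_rot']).as_matrix()
    print('t',round(s['clock'],2),'tcp',s['position'].round(1),'yaw',np.degrees(np.arctan2(m[1,1],m[0,1])).round(2),'xax',m[:,0].round(3),'F',s['force'].round(1),'M',s['moment'].round(2),'q',s['qpos'].round(2),'gap',round(s['finger_gap'],3))
    print('shift cm',(m.T@(np.array(p,float)-s['position'])/10).round(2))
E
python3 -c "
from h import *
goto([499,-20,160])"
```

```text
clock: 1.52
position: [248.5, -490.5, 231.0]
tcp_rot: [0.626, 1.479, -0.625]
force: [0.3, 0.2, -0.5]
finger_gap: 1.0
t 1.52 tcp [ 248.5 -490.5  231. ] yaw 44.13 xax [-0.     0.001 -1.   ] F [ 0.3  0.2 -0.5] M [-0.05  0.04 -0.02] q [-1.25  0.26  0.02  1.33  0.   -0.45] gap 1.0
shift cm [  7.13  50.74 -16.32]
```

```bash
python3 -m jog '[[[0,0,0],[0.65,4.61,-1.48],8.5],[[0,0,0],[0.65,4.61,-1.48],8.5],[[0,0,0],[0.65,4.61,-1.48],8.5],[[0,0,0],[0.65,4.61,-1.48],8.5],[[0,0,0],[0.65,4.61,-1.48],8.5],[[0,0,0],[0.65,4.61,-1.48],8.5],[[0,0,0],[0.65,4.61,-1.48],8.5],[[0,0,0],[0.65,4.61,-1.48],8.5],[[0,0,0],[0.65,4.61,-1.48],8.5],[[0,0,0],[0.65,4.61,-1.48],8.5],[[0,0,0],[0.65,4.61,-1.48],8.5],[[0,0,0],[0,0,0],8.5]]'
python3 -c "
from h import *
goto([499,-20,100]);c=shot('wrist','w1');print(proj(c,[499,-20,40]))"
```

```text
clock: 3.02
position: [501.9, -19.3, 158.9]
tcp_rot: [0.626, 1.48, -0.626]
force: [-0.4, -0.2, -0.8]
finger_gap: 0.993
t 3.02 tcp [501.9 -19.3 158.9] yaw 44.1 xax [-0.001  0.001 -1.   ] F [-0.4 -0.2 -0.8] M [-0.03  0.04  0.05] q [-0.21  0.21 -0.23  1.13  0.    0.6 ] gap 0.993
shift cm [ 5.89 -0.25 -0.14]
[318.23872061 188.67075285]
```

View pics/w1.png

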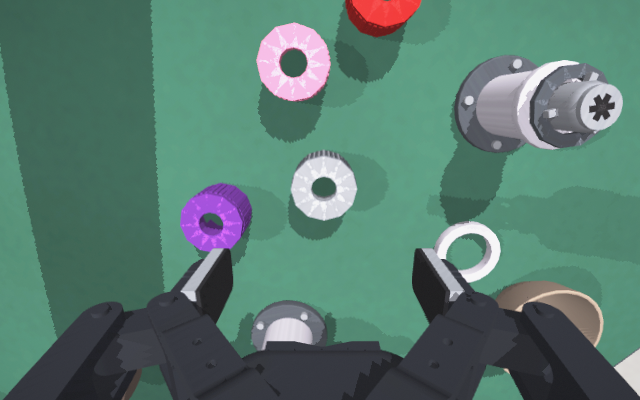

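The wrist picture shows the collar's hole at (324,188), the star die at (601,107), purple at (214,222) and pink at (293,62). I'll shift the camera for a second view and triangulate.

```bash
python3 -m jog '[[[0,0,0],[0,3,0],8.5],[[0,0,0],[0,3,0],8.5],[[0,0,0],[0,0,0],8.5]]'
cat >> h.py <<'E'
def ell(c,uv,win,lo,hi,amin=20,name=None):
    g=cv2.cvtColor(c['color'],cv2.COLOR_RGB2GRAY)
    u,v=map(int,uv);x0,y0=u-win,v-win
    m=((g>=lo)&(g<=hi)).astype('uint8')[max(y0,0):v+win,max(x0,0):u+win]
    cs,_=cv2.findContours(m,cv2.RETR_LIST,cv2.CHAIN_APPROX_NONE)
    out=[]
    for k in cs:
        if cv2.contourArea(k)>amin and len(k)>5:
            e=cv2.fitEllipse(k);out.append(((round(e[0][0]+max(x0,0),2),round(e[0][1]+max(y0,0),2)),tuple(np.round(e[1],1).tolist()),cv2.contourArea(k)))
    return out
E
python3 - <<'E'
from h import *
goto([499,-20,100]);c=shot('wrist','w2');p=proj(c,[500,-20,38]);print(p)
a=load('w1')
for c,u in((a,(324,188)),(c,p)):
    u=tuple(map(int,u));g=cv2.cvtColor(c['color'],cv2.COLOR_RGB2GRAY);print(g[u[1],u[0]-40:u[0]+41:4])
    for th in(130,150,165): print(th,ell(c,u,45,0,th), ell(c,u,45,th,255,300))
E
```

```text
clock: 3.45
position: [545.2, 19.4, 159.6]
tcp_rot: [0.629, 1.478, -0.629]
force: [-0.2, -0.3, 0.2]
finger_gap: 0.993
t 3.45 tcp [545.2  19.4 159.6] yaw 43.88 xax [-0. -0. -1.] F [-0.2 -0.3  0.2] M [0.01 0.02 0.01] q [-0.12  0.28 -0.13  1.16 -0.    0.69] gap 0.993
shift cm [ 5.96 -6.06 -0.36]
[253.15651613 186.32352681]
[133 134 221 218 240 242 221  82  78  79  78  79  80 168 243 237 237 221
 212 118 120]
130 [((306.91, 215.58), (38.1, 66.5), 1119.5), ((323.52, 187.27), (19.8, 23.5), 363.0), ((302.13, 160.52), (3.7, 21.5), 56.0), ((344.36, 179.74), (53.0, 62.1), 976.0)] [((323.52, 187.29), (21.7, 25.3), 427.0), ((326.91, 182.42), (83.1, 108.8), 5539.5)]
150 [((323.36, 187.58), (20.7, 24.1), 389.5), ((323.45, 186.89), (65.9, 67.2), 3434.5), ((323.5, 187.5), (105.3, 105.3), 7921.0)] [((323.37, 187.58), (22.5, 25.9), 455.5), ((323.49, 186.87), (64.1, 65.5), 3216.5)]
165 [((323.44, 187.9), (21.7, 24.7), 415.5), ((323.54, 187.65), (64.7, 65.9), 3338.5), ((323.5, 187.5), (105.3, 105.3), 7921.0)] [((323.43, 187.9), (23.6, 26.3), 483.5), ((323.53, 187.65), (62.9, 64.1), 3159.0)]
[130 131 130
[... 162 characters left out ...]
29, 184.62), (19.3, 24.9), 369.5), ((235.1, 149.13), (6.3, 11.2), 50.5), ((243.88, 145.64), (4.3, 7.0), 20.5), ((217.27, 145.75), (8.6, 8.9), 52.5), ((251.5, 185.14), (90.6, 93.6), 3184.0)] [((257.28, 184.69), (21.1, 26.8), 435.5), ((251.6, 175.46), (73.8, 96.1), 4763.5)]
150 [((257.19, 184.95), (20.2, 25.0), 389.0), ((257.15, 184.94), (63.9, 67.1), 3359.5), ((252.5, 185.5), (105.3, 105.3), 7921.0)] [((257.17, 184.98), (22.1, 26.8), 457.0), ((257.16, 184.87), (62.3, 65.3), 3179.0)]
165 [((257.09, 185.57), (22.2, 24.8), 429.0), ((257.12, 185.03), (63.1, 67.0), 3314.5), ((252.5, 185.5), (105.3, 105.3), 7921.0)] [((257.04, 185.41), (23.7, 26.7), 494.0), ((257.11, 185.03), (61.3, 65.2), 3135.5)]
```

View pics/w2.png

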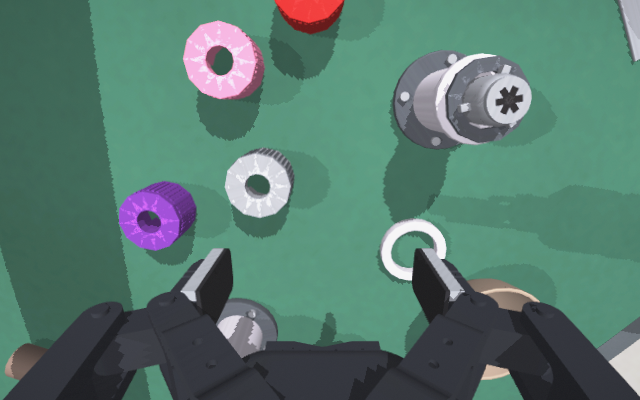

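```bash
python3 - <<'E'
from h import *
a=load('w1');b=load('w2')
p,g=tri(ray(a,(323.5,187.3)),ray(b,(257.15,185.)));print('collar',p,g,onz(a,(323.5,187.3),40),onz(b,(257.15,185),40))
for c,u in((a,(601,107)),(b,(509,99))):
    for th in(60,80,100): print(th,[e for e in ell(c,u,30,0,th,40) if abs(e[0][0]-u[0])<8])
v=np.hstack([cv2.resize(x,None,fx=5,fy=5,interpolation=cv2.INTER_CUBIC) for x in(a['color'][60:150,525:605+35],b['color'][55:145,440:540])])
v=v[:,:]
print(v.shape);v=cv2.resize(v,(800,int(v.shape[0]*800/v.shape[1])));cv2.imwrite('pics/die1.png',cv2.cvtColor(v,cv2.COLOR_RGB2BGR))
E
```

```text
collar [501.67116884 -16.16190235  39.16544548] 0.21609136224069517 [501.43917191 -15.92330205  40.        ] [501.72239194 -15.96865135  40.        ]
60 [((601.11, 115.21), (7.7, 15.0), 59.0), ((601.68, 104.34), (15.9, 21.9), 126.5)]
80 [((601.57, 106.82), (19.5, 24.4), 301.5)]
100 [((601.67, 106.8), (19.8, 24.8), 322.0)]
60 [((509.08, 99.88), (10.3, 11.9), 92.0), ((508.84, 99.79), (20.7, 23.8), 294.0)]
80 [((508.74, 99.63), (21.2, 24.7), 326.0)]
100 [((508.88, 99.8), (21.8, 25.0), 349.0)]
(450, 1075, 3)
```

View pics/die1.png

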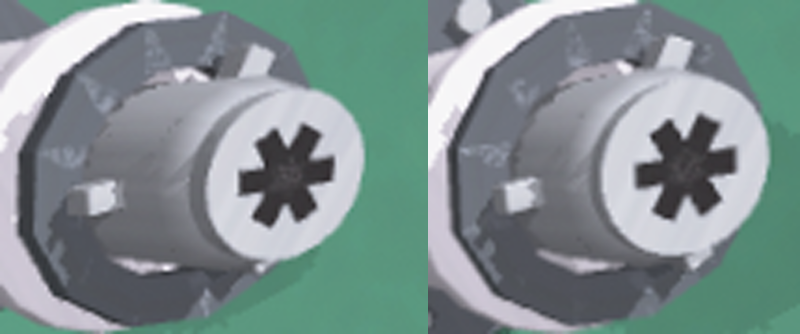

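```bash
python3 - <<'E'
from h import *
a=load('w1');b=load('w2')
for z in (116,): 
  p,g=tri(ray(a,(601.6,106.8)),ray(b,(508.8,99.75)));print('die',p,g,onz(a,(601.6,106.8),116),onz(b,(508.8,99.75),116))
goto([501.6,-16,100]);goto([501.6,-16,6])
E
```

```text
die [571.86340157 149.95917336 116.58890537] 0.016645465534933915 [572.24938102 150.32520646 116.        ] [572.0999186  150.21291092 116.        ]
t 3.5 tcp [544.3  18.9 159.6] yaw 43.86 xax [-0.001 -0.    -1.   ] F [-0.1 -1.2 -1.3] M [-0.02  0.02 -0.01] q [-0.12  0.28 -0.13  1.16 -0.    0.69] gap 0.991
shift cm [ 5.96 -5.5  -0.44]
t 3.5 tcp [544.3  18.9 159.6] yaw 43.86 xax [-0.001 -0.    -1.   ] F [-0.1 -1.2 -1.3] M [-0.02  0.02 -0.01] q [-0.12  0.28 -0.13  1.16 -0.    0.69] gap 0.991
shift cm [15.36 -5.49 -0.44]
```

```bash
python3 -m jog '[[[0,0,0],[2,-2.7,-0.2],8.5],[[0,0,0],[2,-2.8,-0.24],8.5],[[0,0,0],[2,0,0],8.5],[[0,0,0],[0,0,0],8.5],[[0,0,0],[0,0,0],8.5]]'
python3 - <<'E'
from h import *
c=shot('wrist','w3');goto([501.6,-16,6]);u=proj(c,[501.6,-16,40]);print(u)
for th in(130,150,165): print(th,[(e,onz(c,e[0],40).round(1)) for e in ell(c,u,60,0,th,300) if abs(e[0][0]-u[0])<12][:2])
E
```

```text
clock: 4.12
position: [502.0, -15.9, 100.6]
tcp_rot: [0.63, 1.477, -0.63]
force: [0.4, -0.3, 0.2]
finger_gap: 0.992
t 4.17 tcp [502.3 -15.7 100.7] yaw 43.84 xax [ 0.001 -0.    -1.   ] F [ 0.   0.9 -0.4] M [-0.04 -0.    0.03] q [-0.2   0.25 -0.33  0.98 -0.    0.61] gap 0.992
shift cm [ 9.47 -0.08 -0.03]
[320.31646204 212.26379351]
130 [(((320.13, 211.25), (22.9, 30.3), 537.0), array([501. , -15.6,  40. ]))]
150 [(((320.26, 211.94), (24.7, 31.3), 582.5), array([501.4, -15.9,  40. ])), (((320.11, 210.83), (81.9, 83.1), 5222.5), array([500.8, -15.3,  40. ]))]
165 [(((320.2, 212.76), (27.0, 31.1), 641.5), array([501.8, -16.3,  40. ])), (((320.18, 211.3), (81.3, 81.8), 5125.0), array([501. , -15.6,  40. ]))]
```

```bash
python3 -m jog '[[[0,0,0],[2.4,0,-0.05],8.5],[[0,0,0],[2.4,0,0],8.5],[[0,0,0],[2.4,0,0],8.5],[[0,0,0],[2.2,0,0],8.5],[[0,0,0],[0,0,0],8.5],[[0,0,0],[0,0,0],5],[[0,0,0],[0,0,0],5],[[0,0,0],[0,0,0],5],[[0,0,0],[0,0,0],5],[[0,0,0],[0,0,0],5]]' 60
python3 - <<'E'
from h import *
goto([501.6,-16,60]);c=shot('wrist','w4')
E
```

```text
clock: 5.42
position: [502.2, -15.2, 7.4]
tcp_rot: [0.629, 1.475, -0.629]
force: [-2.8, 0.5, 9.3]
finger_gap: 0.649
t 5.42 tcp [502.2 -15.2   7.4] yaw 43.86 xax [ 0.002 -0.001 -1.   ] F [-2.8  0.5  9.3] M [-0.12  0.57 -0.04] q [-0.2   0.35 -0.47  0.74 -0.    0.61] gap 0.649
shift cm [-5.26 -0.1   0.03]
```

View pics/w4.png

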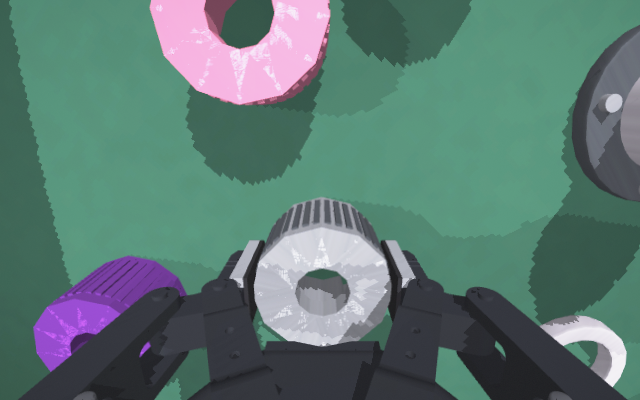

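```bash
python3 -m jog '[[[0,0,0],[0,0,0],5],[[0,0,0],[0,0,0],5],[[0,0,0],[-1,0,0],5],[[0,0,0],[-2,0,0],5],[[0,0,0],[-3,0,0],5],[[0,0,0],[-4,0,0],5],[[0,0,0],[-3,0,0],5],[[0,0,0],[-2,0,0],5],[[0,0,0],[0,0,0],5],[[0,0,0],[0,0,0],5]]' 60
python3 - <<'E'
from h import *
c=shot('wrist','w5');shot('scene','s5');shot('top','t5');goto([572,150,160])
u=(322,292)
for th in(150,170,190): print(th,[e for e in ell(c,u,70,0,th,300) if abs(e[0][0]-u[0])<15][:3])
E
```

```text
clock: 6.72
position: [501.1, -14.8, 155.3]
tcp_rot: [0.629, 1.478, -0.629]
force: [-1.4, -0.1, -1.6]
finger_gap: 0.657
t 6.88 tcp [501.  -14.8 154.9] yaw 43.86 xax [-0.002  0.    -1.   ] F [ 0.1  1.6 -2.4] M [-0.02  0.03  0.06] q [-0.2   0.21 -0.24  1.12  0.    0.61] gap 0.655
shift cm [-0.52 16.54 -6.97]
150 [((322.63, 289.88), (42.2, 51.0), 1095.0), ((320.99, 286.7), (149.7, 167.7), 6228.5)]
170 [((322.28, 291.51), (45.7, 54.1), 1937.0), ((321.11, 290.45), (153.3, 155.7), 6986.0)]
190 [((322.21, 291.64), (47.1, 55.1), 2035.0), ((320.87, 284.46), (114.1, 128.1), 11868.0), ((321.5, 291.5), (164.5, 164.5), 19321.0)]
```

View pics/w5.png

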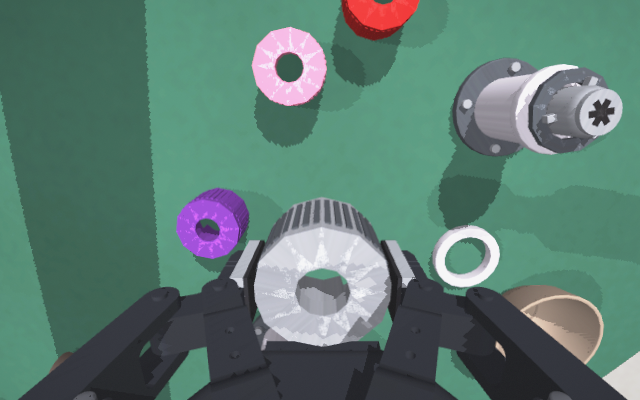

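View pics/s5.png

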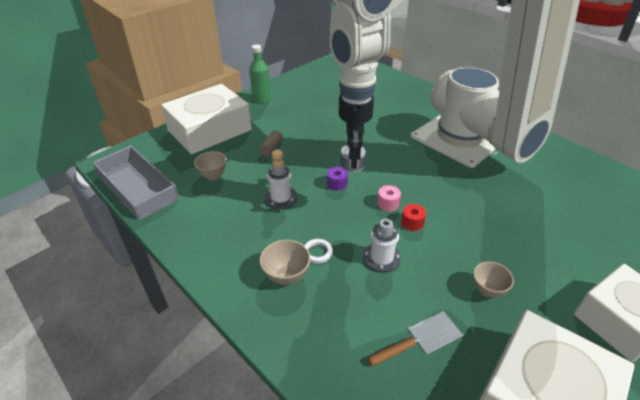

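```bash
python3 - <<'E'
from h import *
c=load('w5');t=np.array([501,-14.8,155.1])
p=onz(c,(322.2,291.5),155.1+32.6);print('collar top',p)
m=Ro.from_rotvec(arm.get_state()['tcp_rot']).as_matrix()
print('tool offs mm',m.T@(p-t))
E
```

```text
collar top [502.53712776 -15.11370405 187.7       ]
tool offs mm [-32.60266639   0.85971535   1.24426908]
```

```bash
python3 -m jog '[[[0,0,0],[0,3.32,-1.4],5],[[0,0,0],[0,3.32,-1.4],5],[[0,0,0],[0,3.32,-1.4],5],[[0,0,0],[0,3.32,-1.4],5],[[0,0,0],[0,3.32,-1.4],5],[[0,0,0],[0,0,0],5],[[0,0,0],[0,0,0],5],[[0,0,0],[0,0,0],5]]' 60
python3 - <<'E'
from h import *
goto([571.1,150.4,130])
c=shot('wrist','w6');shot('scene','s6');shot('top','t6');
c=load('t6');d=c['color']
u=proj(c,[572,150,160]);v=proj(load('s6'),[572,150,160]);print(u,v)
f=lambda im,u:cv2.resize(im[int(u[1])-50:int(u[1])+60,int(u[0])-55:int(u[0])+55],None,fx=3.6,fy=3.6,interpolation=cv2.INTER_CUBIC)
cv2.imwrite('pics/st6.png',cv2.cvtColor(np.hstack([f(d,u),f(load('s6')['color'],v)]),cv2.COLOR_RGB2BGR))
E
```

```text
clock: 7.88
position: [572.4, 149.8, 155.6]
tcp_rot: [0.63, 1.478, -0.63]
force: [-0.6, -0.5, -1.7]
finger_gap: 0.654
t 7.88 tcp [572.4 149.8 155.6] yaw 43.81 xax [-0.001 -0.    -1.   ] F [-0.6 -0.5 -1.7] M [-0.01  0.02 -0.03] q [ 0.11  0.36 -0.03  1.19 -0.    0.92] gap 0.654
shift cm [ 2.56 -0.05 -0.13]
[258.80739449 219.08099602] [388.05202822 208.14614895]
```

View pics/w6.png

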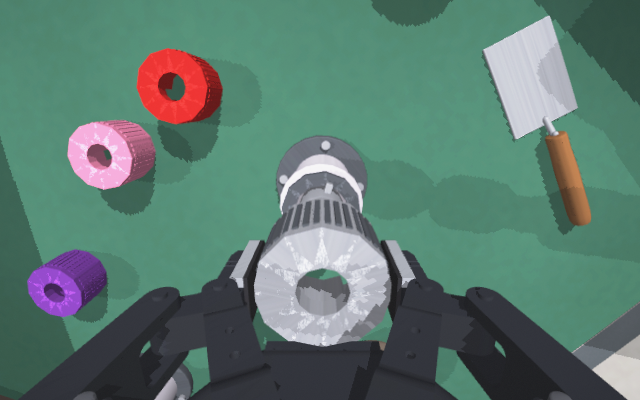

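View pics/st6.png

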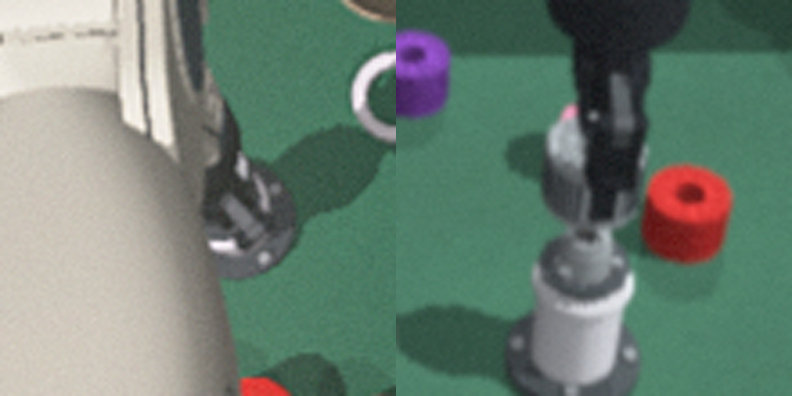

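```bash
python3 -m jog '[[[0,0,0],[1.5,-0.05,-0.13],5],[[0,0,0],[1.5,0,0],5],[[0,0,0],[0,0,0],5],[[0,0,0],[0.4,0,0],5],[[0,0,0],[0.4,0,0],5],[[0,0,0],[0.2,0,0],5],[[0,0,0],[0,0,0],5]]' 60
python3 - <<'E'
from h import *
goto([571.1,150.4,107.5])
E
```

```text
clock: 8.9
position: [571.5, 151.2, 115.7]
tcp_rot: [0.629, 1.478, -0.629]
force: [-0.5, -0.2, -1.9]
finger_gap: 0.655
t 8.9 tcp [571.5 151.2 115.7] yaw 43.86 xax [-0.  0. -1.] F [-0.5 -0.2 -1.9] M [ 0.02 -0.01 -0.06] q [ 0.12  0.38 -0.1   1.09  0.    0.92] gap 0.655
shift cm [ 0.82 -0.08  0.03]
```

```bash
python3 -m jog '[[[0,0,0],[0.3,0,0],5],[[0,0,0],[0.3,0,0],5],[[0,0,0],[0.15,0,0],5],[[0,0,0],[0,0,0],5],[[0,0,0],[0.1,0,0],5],[[0,0,0],[0,0,0],5]]' 60
python3 - <<'E'
from h import *
goto([571.1,150.4,107.5])
E
```

```text
clock: 9.65
position: [571.5, 151.2, 107.3]
tcp_rot: [0.629, 1.478, -0.629]
force: [-0.4, -1.2, -1.3]
finger_gap: 0.656
t 9.65 tcp [571.5 151.2 107.3] yaw 43.86 xax [ 0. -0. -1.] F [-0.4 -1.2 -1.3] M [ 0.04  0.01 -0.01] q [ 0.12  0.39 -0.11  1.07 -0.    0.92] gap 0.656
shift cm [-0.02 -0.08  0.03]
```

```bash
python3 -m jog '[[[0,0,0],[0.1,0,0],5],[[0,0,0],[0,0,0],5]]' 60;  python3 -m jog '[[[0,0,0],[0.1,0,0],5],[[0,0,0],[0,0,0],5]]' 60
```

```text
clock: 9.9
position: [571.4, 151.2, 106.2]
tcp_rot: [0.629, 1.478, -0.629]
force: [-0.3, 0.8, -2.1]
finger_gap: 0.655
clock: 10.15
position: [571.4, 151.2, 105.2]
tcp_rot: [0.629, 1.478, -0.629]
force: [0.3, 0.4, -0.4]
finger_gap: 0.658
```

```bash
python3 -m jog '[[[0,0,0],[0.1,0,0],5],[[0,0,0],[0,0,0],5]]' 60;  python3 -m jog '[[[0,0,0],[0.05,0,0],5],[[0,0,0],[0,0,0],5]]' 60; python3 -c "
from h import *
goto([571.1,150.4,107.5])"
```

```text
clock: 10.4
position: [571.4, 151.2, 104.2]
tcp_rot: [0.629, 1.478, -0.629]
force: [0.2, 0.3, -1.9]
finger_gap: 0.651
clock: 10.65
position: [571.5, 151.2, 103.8]
tcp_rot: [0.629, 1.478, -0.629]
force: [-0.4, -0.3, -2.0]
finger_gap: 0.655
t 10.65 tcp [571.5 151.2 103.8] yaw 43.86 xax [-0.  0. -1.] F [-0.4 -0.3 -2. ] M [ 0.04 -0.05 -0.01] q [ 0.12  0.39 -0.12  1.06  0.    0.92] gap 0.655
shift cm [-0.37 -0.08  0.03]
```

```bash
for i in 1 ; do python3 -m jog '[[[0,0,0],[0.1,0,0],5],[[0,0,0],[0,0,0],5]]' 60; done; python3 -m jog '[[[0,0,0],[0.1,0,0],5],[[0,0,0],[0,0,0],5]]' 60;python3 - <<'E'
from h import *
shot('scene','s7');im=load('s7')['color'][170:280,330:440]
cv2.imwrite('pics/s7c.png',cv2.cvtColor(cv2.resize(im,None,fx=5,fy=5,interpolation=cv2.INTER_CUBIC),cv2.COLOR_RGB2BGR))
E
```

```text
clock: 10.9
position: [571.4, 151.2, 102.7]
tcp_rot: [0.629, 1.478, -0.629]
force: [-0.0, -0.3, -1.4]
finger_gap: 0.656
clock: 11.15
position: [571.4, 151.2, 101.7]
tcp_rot: [0.629, 1.478, -0.629]
force: [0.1, 0.0, -2.3]
finger_gap: 0.655
```

View pics/s7c.png

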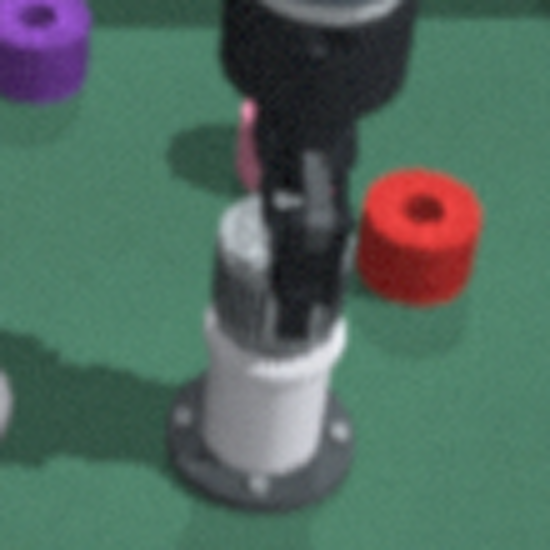

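Underside estimate is 94 mm, which is below the pin tops (100) with no contact force. The keyways seem to have lined up by luck. If so, spring force should appear below about TCP z = 100.

```bash
python3 -m jog '[[[0,0,0],[0.15,0,0],5],[[0,0,0],[0,0,0],5]]' 60; python3 -m jog '[[[0,0,0],[0.15,0,0],5],[[0,0,0],[0,0,0],5]]' 60
```

```text
clock: 11.45
position: [571.6, 151.2, 100.4]
tcp_rot: [0.629, 1.477, -0.629]
force: [-0.3, -0.3, 1.8]
finger_gap: 0.657
clock: 11.7
position: [571.5, 151.2, 98.9]
tcp_rot: [0.629, 1.477, -0.629]
force: [-1.0, -0.3, 2.5]
finger_gap: 0.653
```

```bash
python3 -m jog '[[[0,0,0],[0.15,0,0],5],[[0,0,0],[0,0,0],5]]' 60; python3 -m jog '[[[0,0,0],[0.15,0,0],5],[[0,0,0],[0,0,0],5]]' 60; python3 -c "
from h import *
goto([571.1,150.4,93.4])"
```

```text
clock: 11.95
position: [571.6, 151.2, 97.3]
tcp_rot: [0.629, 1.477, -0.629]
force: [-0.4, 0.9, 1.8]
finger_gap: 0.651
clock: 12.2
position: [571.6, 151.2, 95.8]
tcp_rot: [0.629, 1.477, -0.629]
force: [-0.1, 0.8, 4.5]
finger_gap: 0.653
t 12.2 tcp [571.6 151.2  95.8] yaw 43.86 xax [ 0.  0. -1.] F [-0.1  0.8  4.5] M [0.02 0.05 0.01] q [ 0.12  0.4  -0.13  1.04  0.    0.92] gap 0.653
shift cm [ 0.24 -0.09  0.02]
```

The spring came in at the predicted height (about 3.5 N, rising). About 2.4 mm to home.

```bash
python3 -m jog '[[[0,0,0],[0.15,0,0],5],[[0,0,0],[0,0,0],5]]' 60; python3 -m jog '[[[0,0,0],[0.1,0,0],5],[[0,0,0],[0,0,0],5]]' 60;  python3 -m jog '[[[0,0,0],[0.05,0,0],5],[[0,0,0],[0,0,0],5]]' 60;  python3 -m jog '[[[0,0,0],[0.05,0,0],5],[[0,0,0],[0,0,0],5]]' 60; python3 -c "
from h import *
goto([571.1,150.4,93.4])"
```

```text
clock: 12.45
position: [571.6, 151.2, 94.3]
tcp_rot: [0.629, 1.477, -0.629]
force: [-0.8, 0.8, 4.3]
finger_gap: 0.651
clock: 12.7
position: [571.6, 151.2, 93.5]
tcp_rot: [0.63, 1.477, -0.629]
force: [-0.7, 0.7, 6.4]
finger_gap: 0.656
clock: 12.95
position: [571.6, 151.2, 93.5]
tcp_rot: [0.63, 1.477, -0.629]
force: [-2.1, 0.6, 8.8]
finger_gap: 0.652
clock: 13.2
position: [571.6, 151.2, 93.4]
tcp_rot: [0.63, 1.476, -0.629]
force: [-4.3, -0.4, 14.7]
finger_gap: 0.656
t 13.2 tcp [571.6 151.2  93.4] yaw 43.87 xax [ 0.001  0.    -1.   ] F [-4.3 -0.4 14.7] M [-0.16  0.76 -0.02] q [ 0.12  0.4  -0.13  1.04 -0.    0.92] gap 0.656
shift cm [ 0.   -0.09  0.02]
```

It hits a hard stop at TCP z = 93.4, exactly as predicted for home, with force rising to 15 N. I'll check visually and let it settle.

```bash
python3 -m jog '[[[0,0,0],[0.03,0,0],5],[[0,0,0],[0,0,0],5],[[0,0,0],[0,0,0],5],[[0,0,0],[0,0,0],5]]' 60; python3 - <<'E'
from h import *
goto([571.1,150.4,93.4])
c=shot('wrist','w8');s=shot('scene','s8');shot('top','t8')
u=(322,291)
for th in(90,110,130,150,170): print(th,[(e,onz(c,e[0],126).round(1)) for e in ell(c,u,70,0,th,300) if abs(e[0][0]-u[0])<15][:3])
im=np.hstack([cv2.resize(s['color'][170:280,330:440],(400,400),interpolation=cv2.INTER_CUBIC),cv2.resize(c['color'][200:360,240:400],(400,400),interpolation=cv2.INTER_CUBIC)])
cv2.imwrite('pics/s8c.png',cv2.cvtColor(im,cv2.COLOR_RGB2BGR))
E
```

```text
clock: 13.7
position: [571.6, 151.2, 93.4]
tcp_rot: [0.63, 1.476, -0.629]
force: [-5.3, 0.1, 16.3]
finger_gap: 0.657
t 13.7 tcp [571.6 151.2  93.4] yaw 43.86 xax [ 0.002  0.    -1.   ] F [-5.3  0.1 16.3] M [-0.16  0.93 -0.01] q [ 0.12  0.4  -0.13  1.04 -0.    0.92] gap 0.657
shift cm [ 0.   -0.09  0.02]
90 [(((319.56, 280.37), (22.9, 33.0), 511.0), array([568.5, 154. , 126. ])), (((326.69, 352.8), (109.4, 262.0), 387.0), array([596.1, 129.7, 126. ]))]
110 [(((319.67, 280.42), (23.3, 33.8), 543.5), array([568.6, 154. , 126. ])), (((324.23, 354.87), (113.2, 268.9), 516.0), array([596.1, 128.1, 126. ]))]
130 [(((322.03, 289.75), (41.3, 48.6), 877.5), array([572.3, 151.5, 126. ])), (((321.89, 287.38), (148.2, 161.4), 5554.5), array([571.4, 152.3, 126. ]))]
150 [(((321.97, 290.59), (44.0, 48.2), 1073.0), array([572.5, 151.2, 126. ])), (((321.06, 285.86), (149.5, 166.8), 6197.0), array([570.7, 152.6, 126. ]))]
170 [(((320.41, 289.97), (22.3, 39.3), 436.5), array([571.9, 151. , 126. ])), (((322.3, 291.53), (46.3, 54.2), 1969.5), array([572.9, 151. , 126. ])), (((318.59, 284.9), (114.7, 135.8), 12114.5), array([569.7, 152.2, 126. ]))]
```

View pics/s8c.png

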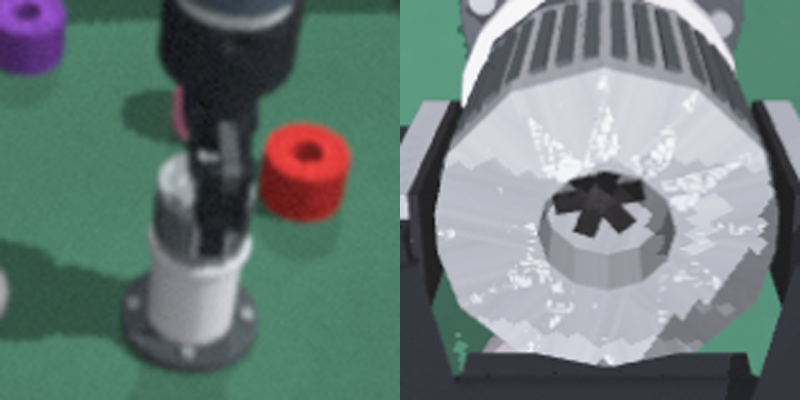

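View pics/s8.png

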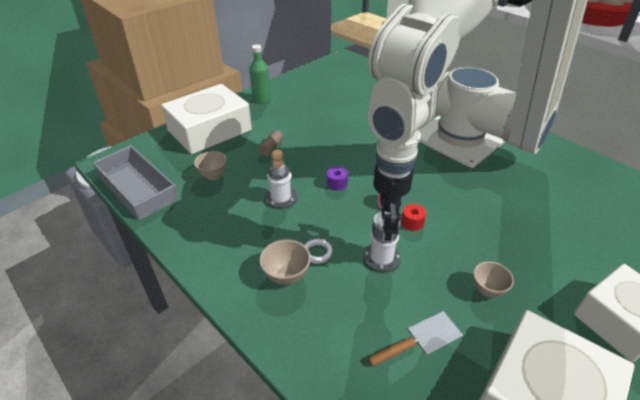

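Collar hole at (322,291), with the star die directly beneath at about (320,281), seen flush through the lip. Everything else sits where it was. Handing in while holding the push.

```bash
python3 - <<'E'
from h import *
c=load('w8');print('star on z116',onz(c,(319.6,281),116).round(1))
print(arm.job_done());goto([571.1,150.4,93.4])
E
```

```text
star on z116 [573.  149.3 116. ]
the job is handed in; nothing more can be done
None
the job is handed in; nothing more can be done
```

The collar is on the left (+y) extruder, the one with the star die. I handed the job in at about 13.9 s of the 54 s with the gripper still pressing the collar down. No verdict was reported.

**What I did:** I gripped the grey knurled collar at 60 N and lowered it onto the die extruder. No search turn was needed: the keyways already lined up with the pins at the yaw I arrived with.

**Last checks:**
- **Height:** the spring began pushing back at tool height z ≈ 100.4 mm. The collar hit a hard stop at 93.4 mm, the height I had worked out for home.
- **Push:** the upward force at the end was about 16 N, against about 7 N expected from the spring alone, so the lip is on the die.
- **Centring:** the collar measured at about (572.5, 151.2) mm and the die at (572.0, 150.1) mm, about 1 mm apart. From the last picture the die read (573.0, 149.3), which makes it about 2 mm. Both are inside the 4 mm limit.
- **Tilt and surroundings:** tool tilt was about 0.002 rad. The last scene picture shows the other things where they were; I judged that by eye and did not measure it.

**One mismatch:** the first fixed-camera measurements put the collar top at 36 mm and the die at 111 mm, 4–5 mm low. They also placed both 3–5 mm off to the side. I used the wrist-camera measurements instead, which gave 39 mm and 116.6 mm and agreed with the stated heights.

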